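# Scrub the rinse jar, then open the solvent bottle whose thread hand is unknown

### The job

Get the rinse jar ready for filling: take the brush standing in it and scrub two full strokes, each lifting it about 5 cm and lowering it back to the jar's bottom, then leave the brush standing in the upright jar. Then take the red cap off the amber solvent bottle, whose thread may be left-hand or right-hand (try one way, and if it will not come, the other), and finish while holding the cap level and still over its bottle, about 8 cm above where it sat. Leave the other things on the bench where they lie.

Things in the scene. Friction and masses are not known exactly. Their poses are not given: they have to be found in the camera images.
- brush_grip (a point): Centre of the brush's handle: upright, round, light wood, 18 mm across, 90 mm long; this point is 187 mm above the bench while the brush stands in the jar. Below come a steel rod (8 mm across, 26 mm of it above the jar's rim) and a blue and white round scrubbing head 47 mm across, 55 mm long.
- brush_foot (a point): Centre of the underside of the brush's scrubbing head, 175 mm below brush_grip along the brush; z axis along the brush, towards the handle.
- jar_floor (a point): Centre of the inner floor of the clear glass rinse jar, 12 mm above the bench; z axis up. Jar: 70 mm across, rim 116 mm above the bench, inside 62 mm across and 104 mm deep, on a steel foot 92 mm across; loose, about 0.8 kg. The brush stands in it at the start. It may be on the left or the right, the amber bottle on the other side.
- bottle_mouth (a point): Centre of the top of the neck of the amber solvent bottle (80 mm across, shoulder 110 mm above the bench, neck top 135 mm above the bench), hidden under the cap. The bottle and its dark steel foot, 100 mm across, are bolted to the bench and cannot turn.
- cap_mid (a point): Centre of the red ribbed round cap on the amber bottle, half-way up; z axis up. The cap is 44 mm tall and weighs about 60 g; its upper 20 mm are a solid grip 54 mm across, below it the skirt is 52 mm across; it has about 2 mm of sideways play on the neck. Seated, this point lies 133 mm above the bench, the cap's top 155 mm and its lower edge 112 mm.
- spool: Solder spool standing on its end, silver with grey flanges, 56 mm across, 40 mm tall; origin at its underside's centre. Leave alone.
- multimeter: Red and black multimeter lying flat, 90 x 185 x 45 mm; origin at its underside's centre. Leave alone.
- parts_case: Flat clear and white parts case, 110 x 180 x 40 mm; origin at its underside's centre. Leave alone.
- screwdriver: Screwdriver with yellow handle lying on the bench, 170 mm long, along its x axis. Leave alone.
- pliers: Pliers with yellow handles lying on the bench, about 150 mm long, along its x axis. Leave alone.
- cap: The red cap as a whole, origin at the centre of its lower edge. Loose on a coarse quick thread: some 5 degrees the wrong way it meets a hard stop, on which the fingers slip round it without harm; 55 to 120 degrees the right way (80 is good) frees it to lift straight up; before that it is held. It does not rise while turning. The right way changes from start to start and cannot be seen.
- brush: The whole brush, loose, 220 mm long, about 90 g; same origin as brush_foot.
- bottle: The amber bottle, origin at the centre of its underside on the bench. A white bottle with a black cap stands near the back: it is not the one to open, and its cap is fixed.

How it is judged:
By the outcome, as a careful person would: the job done as asked, in the order asked, and still so for the second after the job is handed in, while the arm keeps its last pose, push and grip.
It also fails if it takes over 58 s, if anything falls off the work surface, if the arm or the gripper's body presses on something with over 40 N, if the wrist force passes 120 N, or if a joint passes its speed limit or range.

### The arm

A 6-joint arm with a two-finger parallel gripper is mounted at the origin on the work surface. World frame = base frame: x ahead of the robot, y to its left, z up, the work surface at z = 0. Lengths are in mm, angles in rad, forces in N, time in s.
With the tool pointing down it reaches from about 350 to 875 mm from the base axis. Payload 4.2 kg.
Tool frame: the origin (TCP) lies midway between the tips of the shut fingers; the grasp point (between the pads) lies 19 mm behind it (arm.grip_depth is the distance from the TCP to the grasp point, in mm); z points along the fingers, x is the direction in which the jaws open and shut, and the axes are right-handed (so a half turn about z gives the same grasp; the last joint's range is limited). The gripper opens to 85 mm and grips with 20 to 120 N. Pads are 22 mm wide; open, the fingers measure 114 mm over their backs; the gripper's body (76 mm by 85 mm) begins 54 mm behind the grasp point. The pads swing forward as they close: fully open they stand 13 mm farther back than shut.
Start: joints at [-0.926, 0.385, 0.008, 0, -1.194, -0.259], TCP at [235.201, -579.033, 231.312] pointing down, gripper open.
Joint ranges: [-3.14, 3.14], [-1.21, 2.06], [-1.07, 1.41], [-3.16, 2.05], [-2.99, -0.16], [-3.1, 3.1]. Speed limits (rad/s): [2.79, 2.79, 3.14, 3.14, 3.14, 3.14].

### API

Orientations are given as a unit quaternion [x, y, z, w].
In Python, from bench import arm, eyes, find_in, silhouettes gives the robot as it stands. The module is installed in compiled form; this text tells all that it offers.
- The arm moves only by the tool play_rows, never from a script. Its arguments are lists of equal length, an entry for each row: "offset": the shift along the world's x, y, z in mm, a list of three; "turn": the turn about the world's z in rad. In form: {"offset": [[x, y, z], ...], "turn": [turn, ...]}. A call has 1 to 12 rows; each row shifts and turns the pose as measured when the row begins; what a row does not reach is not made up. A row lasts 1/10 s, in which the tool goes at most 50 mm and 8.59 degrees, less where a joint would pass 70% of its speed; a pose out of reach is approached as far as the arm can. A call is refused whole if a number of a shift passes 50 or a number of a turn 0.15, either way. A call with a gripper value outside its range is refused whole. "grip" is the gripper's target within -1 to 1 (fully open at 1, half-way at 0, shut at -1), set as the call begins (left out, the last holds). The fingers move at their own pace and stop on an object; the grip force is fixed at half the most. Time passes only in rows, so rows that do not move let the fingers close. It gives the time, the measured TCP pose, the force and the opening at its end, in the units of the state.
- arm.read_state(): the state, without advancing time (a new reading comes with each control period).
- eyes.get_image(name): name is "scene" or "top"; returns (picture, depth): 384x512x3 uint8, red, green, blue; 384x512 float32, mm along the optical axis (not along the pixel's ray), 0 where there is no reading.
- eyes.camera_params(name): a dict with "camera_matrix" (3x3 intrinsics, pixels), "camera_from_world" (4x4, takes a point from world to camera coordinates). Camera axes: x right, y down, z forward; pixel columns grow to the right and rows downward; lengths in mm; the calibration is good to about 2 mm. A picture is of the moment at which its call begins. camera_params takes no time and is no camera call.
- arm.job_done(): hands the job in, once; it reports no verdict.
Trained networks look in the newest picture that a camera, given by its name, has taken for a name from the list of things; names that differ only in an ending like _2 or _b are one class to them, and where a whole thing is asked for, a point or a joint stands for the part that bears it (a point fixed in the world has none). Each returns a list of dicts, best first, with "score" (0 to 1); they miss things now and then, are a little off and sometimes report something else, mostly with a low value. They report only what shows in the picture. A call takes as long as a camera call.
- find_in(camera, query): "bbox" ([centre column, centre row, width, height] in pixels, round what is visible of it).
- silhouettes(camera, query): "mask" (384x512 bool, what is visible of it) and "bbox" ([centre column, centre row, width, height] in pixels, round what is visible of it).
The state is a dict: "clock": time; "joints": joint angles; "joint_vel": joint speeds; "joint_efforts": joint torques, N m; "position": TCP position; "ee_rot": TCP orientation; "contact_force": force on the tool from outside, world axes, zero at the start; "wrist_torque": the same for the moment, N m; "gripper_width": finger opening in mm.
Only numpy, scipy, OpenCV 4.12 (cv2) and the standard library are available. Lean on these libraries where they do the work, as an engineer would, in place of code of your own. Each camera call takes 0.05 s, during which the arm holds its last target. There are 200 camera calls.

## Working session

There is one attempt and no reset: what is moved stays moved. The work goes in short steps, Python scripts to look and compute and a tool call to move; the robot and the scene stay as the last step left them, time stands still between calls to the robot, and variables do not carry over. Pictures are saved under pics/ and viewed, on a budget of 10 in all, crops included, one or two more only if the job needs it, and the job is handed in when it is done.

Besides the shell and the picture viewer there is one more tool, called after "Emit:" by a JSON object that holds its "name" and its "arguments". play_rows: Moves the arm, as the interface text tells. Its arguments: {"type":"object","properties":{"offset":{"type":"array","items":{"type":"array","items":{"type":"number"}}},"turn":{"type":"array","items":{"type":"number"}},"grip":{"type":"number"}},"required":["offset","turn"]}

```bash
mkdir -p pics; cat > h.py <<'E'
import numpy as np, cv2
from bench import arm, eyes, find_in, silhouettes
def world(cam,mask,depth):
    P=eyes.camera_params(cam);K=np.array(P["camera_matrix"]);T=np.linalg.inv(np.array(P["camera_from_world"]))
    v,u=np.nonzero(mask&(depth>0));d=depth[v,u]
    c=np.linalg.inv(K)@np.vstack([u,v,np.ones_like(u)])*d
    return (T[:3,:3]@c).T+T[:3,3]
E
python3 - <<'E'
from h import *
s=arm.read_state(); print(s['clock'],s['position'],s['ee_rot'],s['gripper_width'])
ims={}
for c in("scene","top"):
    im,d=eyes.get_image(c); ims[c]=im
    P=eyes.camera_params(c); T=np.linalg.inv(np.array(P["camera_from_world"])); print(c,T[:3,3].round(),T[:3,2].round(2))
    for q in("brush_grip","cap_mid","jar_floor","bottle"):
        for r in silhouettes(c,q)[:2]:
            p=world(c,r["mask"],d)
            if len(p)<5: print(c,q,r["score"],r["bbox"],'few');continue
            t=p[p[:,2]>np.percentile(p[:,2],95)-12]
            print(c,q,round(r["score"],2),np.round(r["bbox"]),len(p),"med",np.median(p,0).round(),"lo",np.percentile(p,3,axis=0).round(),"hi",np.percentile(p,97,axis=0).round(),"top mid",((t.min(0)+t.max(0))/2).round())
    cv2.imwrite(f"pics/{c}0.png",im[:,:,::-1])
E
```

```text
0.0 [ 234.97568474 -578.49852381  230.20486044] [ 5.58491012e-01  8.29509803e-01  5.67793105e-04 -9.76293882e-04] 85.24311932972813
scene [1085.  298.  953.] [-0.48 -0.31 -0.82]
scene brush_grip 0.64 [243. 145.   7.  38.] 178 med [ 504. -123.  179.] lo [ 479. -138.   66.] hi [ 509. -118.  231.] top mid [ 501. -126.  226.]
scene cap_mid 0.74 [355. 202.  23.  30.] 423 med [483. 240. 153.] lo [345. 212.   0.] hi [499. 264. 157.] top mid [475. 239. 153.]
scene jar_floor 0.79 [243. 166.  30.  37.] 785 med [ 517. -113.   66.] lo [ 466. -157.    3.] hi [536. -86. 115.] top mid [ 498. -125.  111.]
scene jar_floor 0.6 [242. 144.  11.  33.] 148 med [ 505. -123.  181.] lo [ 497. -131.   90.] hi [ 509. -118.  232.] top mid [ 501. -126.  226.]
scene bottle 0.62 [346. 218.  36.  40.] 862 med [502. 243.  59.] lo [464. 197.   4.] hi [518. 282. 108.] top mid [485. 240. 109.]
top [ 383.  -14. 1136.] [ 0.22 -0.   -0.98]
top brush_grip 0.58 [290. 236.  18.  23.] 298 med [ 498. -126.   68.] lo [ 478. -153.   41.] hi [ 525. -107.  233.] top mid [ 501. -128.  231.]
top cap_mid 0.91 [156. 240.  28.  20.] 387 med [473. 232. 155.] lo [449. 210. 116.] hi [497. 258. 159.] top mid [474. 236. 153.]
top jar_floor 0.73 [288. 237.  32.  30.] 554 med [ 487. -116.   41.] lo [ 457. -160.    2.] hi [534. -88. 118.] top mid [ 499. -127.  169.]
top bottle 0.89 [168. 244.  33.  33.] 619 med [460. 210.  65.] lo [427. 190.   3.] hi [514. 256. 107.] top mid [474. 230. 105.]
```

View pics/top0.png

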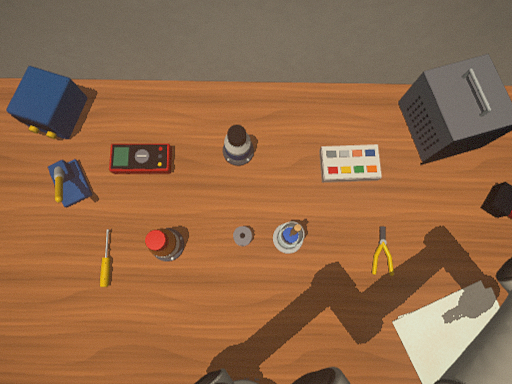

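View pics/scene0.png

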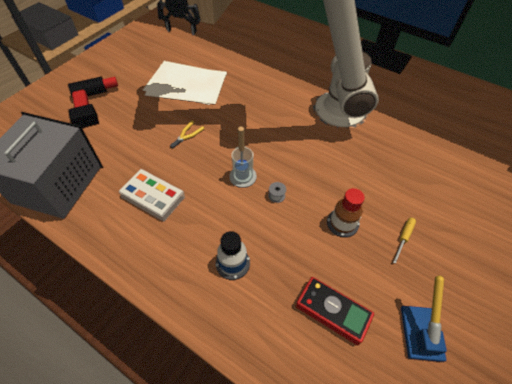

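The top view shows the jar with the brush at (289,237) and its handle tip at (296,229). The red cap is at (156,240) and the spool, near the jar, at (243,236). The scene view agrees: handle at (241,140), cap at (353,200). The networks found the right things. Estimates are brush ≈ (500,-127) and cap ≈ (474,238).

Emit:
{"name": "play_rows", "arguments": {"offset": [[0, 0, 45], [24, 41, 5], [24, 41, 0], [24, 41, 0], [24, 41, 0], [24, 41, 0], [24, 41, 0], [24, 41, 0], [24, 41, 0], [24, 41, 0], [24, 41, 0], [24, 41, 0]], "turn": [0, 0, 0, 0, 0, 0, 0, 0, 0, 0, 0, 0], "grip": 1}}

```text
clock: 1.7
position: [503.3, -114.5, 284.2]
ee_rot: [0.563, 0.826, 0.002, 0.003]
contact_force: [0.1, -0.1, 0.3]
gripper_width: 85.2
```

Emit:
{"name": "play_rows", "arguments": {"offset": [[0, 0, 0], [-3, -12, 0], [0, 0, 0]], "turn": [0, 0, 0]}}

```text
clock: 2.0
position: [502.4, -122.2, 284.0]
ee_rot: [0.559, 0.829, 0.002, 0.003]
contact_force: [0.0, 0.0, 0.2]
gripper_width: 85.7
```

```bash
python3 - <<'E'
from h import *
im,d=eyes.get_image("scene")
for q in("brush_grip","cap_mid"):
    r=silhouettes("scene",q)
    if r:
        p=world("scene",r[0]["mask"],d)
        lo,hi=((145,225) if q[0]=='b' else (118,152)); p=p[(p[:,2]>lo)&(p[:,2]<hi)]
        for a in np.linspace(lo,hi,4)[:-1]:
            k=p[(p[:,2]>=a)&(p[:,2]<a+(hi-lo)/3)]
            if len(k)>6:
              k=k[np.abs(k[:,:2]-np.median(k[:,:2],0)).max(1)<40]
              R=9 if q[0]=='b' else 26.5
              from scipy.optimize import least_squares
              c=least_squares(lambda c:np.hypot(k[:,0]-c[0],k[:,1]-c[1])-R,np.median(k[:,:2],0)-R*np.array([.8,.6]),loss='soft_l1').x
              print(q,a,len(k),c.round(1))
cv2.imwrite("pics/s1.png",cv2.resize(im[60:270,180:460,::-1],None,fx=2.5,fy=2.5))
print(arm.read_state()['position'],arm.read_state()['joints'])
E
```

```text
brush_grip 145.0 34 [ 499.9 -127.1]
brush_grip 171.66666666666666 37 [ 499.8 -127.1]
brush_grip 198.33333333333334 38 [ 499.6 -127.2]
[ 502.40593618 -122.24479484  284.10843435] [ 7.59688708e-02  1.60229730e-01 -1.69530205e-01  7.93171043e-04
 -1.23284852e+00 -1.26426191e+00]
```

View pics/s1.png

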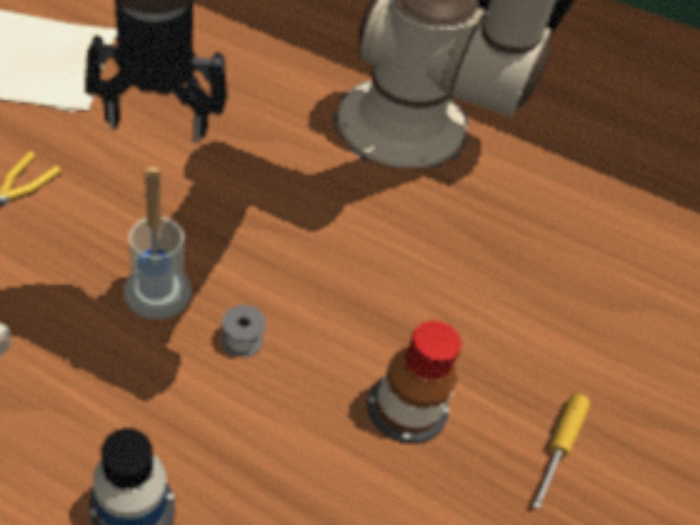

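The picture shows the open gripper hanging above the handle (152,170 to 152,250) with nothing in between. The brush is upright at (499.8,-127.1). I'll align and go down.

Emit:
{"name": "play_rows", "arguments": {"offset": [[-3, -5, 0], [0, 0, 0], [0, 0, -25], [0, 0, -30], [0, 0, -30]], "turn": [0, 0, 0, 0, 0]}}

```text
clock: 2.65
position: [501.0, -131.4, 202.8]
ee_rot: [0.562, 0.827, 0.006, 0.01]
contact_force: [0.8, 0.2, -0.3]
gripper_width: 85.3
```

Emit:
{"name": "play_rows", "arguments": {"offset": [[-1, 3, -22], [0, 2, -12], [0, 0, 0], [0, 0, 0]], "turn": [0, 0, 0, 0]}}

```text
clock: 3.05
position: [496.5, -128.0, 163.9]
ee_rot: [0.563, 0.826, 0.004, 0.006]
contact_force: [0.2, -1.1, 0.4]
gripper_width: 85.5
```

Emit:
{"name": "play_rows", "arguments": {"offset": [[3, 1, 3], [0, 0, 0], [0, 0, 0]], "turn": [0, 0, 0]}}

```text
clock: 3.35
position: [501.3, -127.5, 169.8]
ee_rot: [0.564, 0.826, 0.005, 0.009]
contact_force: [0.2, 0.4, 0.6]
gripper_width: 85.6
```

Emit:
{"name": "play_rows", "arguments": {"offset": [[0, 0, 0], [0, 0, 0], [0, 0, 0], [0, 0, 0], [0, 0, 0], [0, 0, 0], [0, 0, 0], [0, 0, 0]], "turn": [0, 0, 0, 0, 0, 0, 0, 0], "grip": -1}}

```text
clock: 4.15
position: [502.1, -127.5, 171.3]
ee_rot: [0.563, 0.826, 0.006, 0.01]
contact_force: [0.0, 0.6, 0.1]
gripper_width: 16.6
```

Emit:
{"name": "play_rows", "arguments": {"offset": [[0, 0, 12], [0, 0, 12], [0, 0, 12], [0, 0, 10], [0, 0, 4], [0, 0, 0], [0, 0, 0]], "turn": [0, 0, 0, 0, 0, 0, 0]}}

```text
clock: 4.85
position: [500.7, -127.3, 224.5]
ee_rot: [0.564, 0.826, 0.005, 0.009]
contact_force: [0.1, 0.0, -1.0]
gripper_width: 16.6
```

```bash
python3 - <<'E'
from h import *
im,d=eyes.get_image("scene")
print(arm.read_state()['position'])
cv2.imwrite("pics/s2.png",cv2.resize(im[70:220,180:320,::-1],None,fx=4,fy=4,interpolation=cv2.INTER_CUBIC))
E
```

```text
[ 500.71793494 -127.33779749  224.41314461]
```

View pics/s2.png

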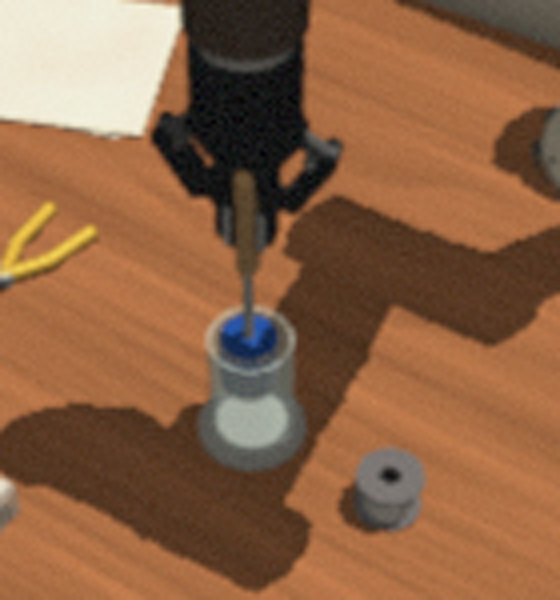

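The brush head is lifted to the jar's rim (crop pixel 248,340), the jar stays upright and the brush is held upright. Now I'll lower it and feel for the bottom.

Emit:
{"name": "play_rows", "arguments": {"offset": [[0, 0, -12], [0, 0, -12], [0, 0, -12], [0, 0, -9], [0, 0, -3], [0, 0, 0]], "turn": [0, 0, 0, 0, 0, 0]}}

```text
clock: 5.5
position: [499.4, -127.6, 171.2]
ee_rot: [0.563, 0.826, 0.004, 0.007]
contact_force: [-1.7, 0.2, 4.6]
gripper_width: 16.5
```

Touching the bottom (4.6 N). I'll press slightly to confirm, then do the second stroke.

Emit:
{"name": "play_rows", "arguments": {"offset": [[0, 0, -1], [0, 0, 0]], "turn": [0, 0, 0]}}

```text
invalid input
```

Emit:
{"name": "play_rows", "arguments": {"offset": [[0, 0, 12], [0, 0, 12], [0, 0, 12], [0, 0, 10], [0, 0, 3], [0, 0, 0], [0, 0, 0]], "turn": [0, 0, 0, 0, 0, 0, 0]}}

```text
clock: 6.2
position: [498.7, -127.4, 221.2]
ee_rot: [0.564, 0.826, 0.003, 0.006]
contact_force: [-0.2, -0.6, -0.6]
gripper_width: 16.9
```

Emit:
{"name": "play_rows", "arguments": {"offset": [[0, 0, -12], [0, 0, -12], [0, 0, -12], [0, 0, -8], [0, 0, -3], [0, 0, -1], [0, 0, -1]], "turn": [0, 0, 0, 0, 0, 0, 0]}}

```text
clock: 6.9
position: [498.5, -127.8, 171.3]
ee_rot: [0.563, 0.827, 0.002, 0.006]
contact_force: [-2.5, 1.4, 6.9]
gripper_width: 16.8
```

Emit:
{"name": "play_rows", "arguments": {"offset": [[0, 0, 0], [0, 0, 0], [0, 0, 0], [0, 0, 0], [0, 0, 0], [0, 0, 0], [0, 0, 0], [0, 0, 0]], "turn": [0, 0, 0, 0, 0, 0, 0, 0], "grip": 1}}

```text
clock: 7.7
position: [498.6, -127.9, 169.9]
ee_rot: [0.563, 0.827, 0.002, 0.006]
contact_force: [0.7, 0.6, 0.4]
gripper_width: 85.3
```

Emit:
{"name": "play_rows", "arguments": {"offset": [[0, 0, 15], [0, 0, 30], [0, 0, 40], [0, 0, 30], [0, 0, 0], [0, 0, 0]], "turn": [0, 0, 0, 0, 0, 0]}}

```text
clock: 8.3
position: [496.7, -127.9, 288.0]
ee_rot: [0.563, 0.827, 0.001, 0.004]
contact_force: [0.2, 0.5, -1.4]
gripper_width: 85.6
```

```bash
python3 - <<'E'
from h import *
from scipy.optimize import least_squares
s=arm.read_state(); print(s['clock'],s['position'],s['joints'],s['gripper_width'])
im,d=eyes.get_image("scene")
p=world("scene",np.ones(d.shape,bool),d)
for q,R,bands,m in(("brush",9,((145,175),(195,225)),(500,-127)),("cap",26.5,((118,132),(132,150)),(474,238))):
  for a,b in bands:
    k=p[(p[:,2]>a)&(p[:,2]<b)&(np.hypot(p[:,0]-m[0],p[:,1]-m[1])<45)]
    c=least_squares(lambda c:np.hypot(k[:,0]-c[0],k[:,1]-c[1])-R,m,loss='soft_l1').x
    print(q,a,len(k),c.round(1))
k=p[(p[:,2]>125)&(p[:,2]<158)&(np.hypot(p[:,0]-474,p[:,1]-238)<45)]
print("captop z",np.percentile(k[:,2],[50,90]), "top disc",k[k[:,2]>151].min(0).round(),k[k[:,2]>151].max(0).round())
cv2.imwrite("pics/s3.png",cv2.resize(im[60:240,180:400,::-1],None,fx=3,fy=3,interpolation=cv2.INTER_CUBIC))
E
```

```text
8.3 [ 496.6796271  -127.93132535  288.0110395 ] [ 0.0673524   0.15035364 -0.17320984  0.00451138 -1.23988935 -1.26433359] 85.58210594672569
brush 145 35 [ 495.5 -128.4]
brush 195 40 [ 495.9 -128.1]
cap 118 57 [471.7 238.8]
cap 132 67 [472.4 238.8]
captop z [154.24881424 156.29793029] top disc [446. 212. 151.] [501. 265. 158.]
```

View pics/s3.png

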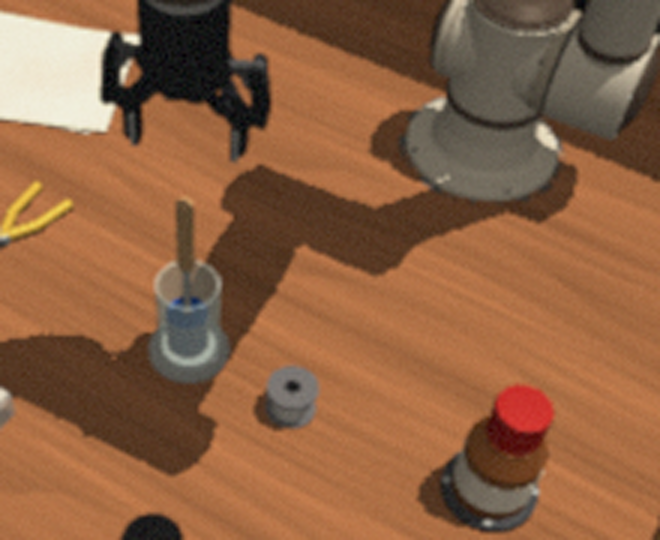

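The brush stands in the upright jar (crop pixel 186,290), nothing else has moved, and the cap is at ≈ (473,239). I'll move to the cap, turning the wrist by +1.6 on the way so the last joint has range both ways.

Emit:
{"name": "play_rows", "arguments": {"offset": [[-2, 33, 0], [-2, 33, 0], [-2, 33, 0], [-2, 33, 0], [-2, 33, 0], [-2, 33, 0], [-2, 33, 0], [-2, 33, 0], [-2, 33, 0], [-2, 33, 0], [-2, 33, 0], [0, 0, 0]], "turn": [0.145, 0.145, 0.145, 0.145, 0.145, 0.145, 0.145, 0.145, 0.145, 0.145, 0.145, 0]}}

```text
clock: 9.55
position: [465.7, 245.5, 271.1]
ee_rot: [-0.225, 0.974, -0.008, -0.007]
contact_force: [-0.2, -0.2, -0.8]
gripper_width: 85.6
```

Emit:
{"name": "play_rows", "arguments": {"offset": [[7, -6, 0], [0, 0, 0], [0, 0, -30], [0, 0, -30], [0, 0, -20], [0, 0, -10], [0, 0, 0]], "turn": [0, 0, 0, 0, 0, 0, 0]}}

```text
clock: 10.25
position: [473.6, 232.3, 176.1]
ee_rot: [-0.219, 0.976, -0.009, -0.008]
contact_force: [-0.1, -0.3, 0.9]
gripper_width: 85.4
```

Emit:
{"name": "play_rows", "arguments": {"offset": [[0, 6, 0], [0, 0, 0], [0, 0, -20], [0, 0, -20], [0, 0, -10], [0, 0, 0], [0, 0, 0]], "turn": [0, 0, 0, 0, 0, 0, 0]}}

```text
clock: 10.95
position: [478.4, 241.5, 132.6]
ee_rot: [-0.219, 0.976, -0.006, -0.001]
contact_force: [-0.1, 0.5, -0.3]
gripper_width: 85.3
```

Emit:
{"name": "play_rows", "arguments": {"offset": [[-4, -2, -5], [0, 0, -4], [0, 0, 0], [0, 0, 0]], "turn": [0, 0, 0, 0]}}

```text
clock: 11.35
position: [475.1, 240.4, 125.4]
ee_rot: [-0.219, 0.976, -0.005, 0.001]
contact_force: [0.0, -0.2, 0.7]
gripper_width: 85.4
```

```bash
python3 - <<'E'
from h import *
for i in range(3):
    im,d=eyes.get_image("top"); s=arm.read_state(); print(s['position'],s['wrist_torque'],s['joints'][5])
cv2.imwrite("pics/t4.png",cv2.resize(im[190:290,100:230,::-1],None,fx=5,fy=5,interpolation=cv2.INTER_CUBIC))
E
```

```text
[475.06910944 240.37274656 125.39032789] [ 0.00144528  0.06913493 -0.06335378] -0.34446362372859385
[475.09476029 240.41871053 125.37403104] [ 0.00491496  0.02881081 -0.01381158] -0.3444758716208486
[475.11013146 240.39013347 125.33366826] [-0.01907036 -0.01953429  0.00128246] -0.3444548957659658
```

View pics/t4.png

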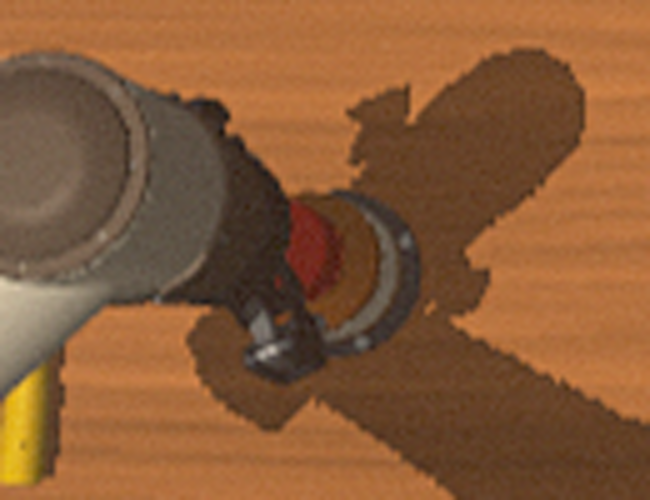

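The fingers straddle the red cap (crop pixel 315,250), and the screwdriver at far left is clear of the tool. I'll trim the position and close.

Emit:
{"name": "play_rows", "arguments": {"offset": [[-2, -1, -3], [0, 0, 0]], "turn": [0, 0]}}

```text
clock: 11.7
position: [473.0, 239.3, 122.2]
ee_rot: [-0.219, 0.976, -0.005, 0.001]
contact_force: [-0.4, 0.9, -0.6]
gripper_width: 85.5
```

Emit:
{"name": "play_rows", "arguments": {"offset": [[0, 0, 0], [0, 0, 0], [0, 0, 0], [0, 0, 0], [0, 0, 0], [0, 0, 0], [0, 0, 0]], "turn": [0, 0, 0, 0, 0, 0, 0], "grip": -1}}

```text
clock: 12.4
position: [473.3, 239.6, 122.6]
ee_rot: [-0.219, 0.976, -0.004, 0.002]
contact_force: [1.2, 0.3, 0.1]
gripper_width: 52.4
```

Emit:
{"name": "play_rows", "arguments": {"offset": [[0, 0, 0], [0, 0, 0], [0, 0, 0]], "turn": [0.06, 0.06, 0.06]}}

```text
clock: 12.7
position: [473.4, 239.4, 122.6]
ee_rot: [-0.309, 0.951, -0.004, 0.002]
contact_force: [0.8, -1.1, 0.1]
gripper_width: 52.9
```

```bash
python3 - <<'E'
from h import *
s=arm.read_state(); print(s['clock'],s['position'],s['wrist_torque'],s['contact_force'],s['joints'][5],s['gripper_width'])
E
```

```text
12.7 [473.40917581 239.37684839 122.56947812] [-0.08949957 -0.05752754  0.00165014] [ 0.80152735 -1.10727419  0.11961614] -0.16004127699622167 52.905460742974704
```

There's almost no torque after 10° of + turn, so this looks like the free direction. I'll continue.

Emit:
{"name": "play_rows", "arguments": {"offset": [[0, 0, 0], [0, 0, 0]], "turn": [0.1, 0.1]}}

```text
clock: 12.9
position: [473.6, 239.3, 122.6]
ee_rot: [-0.406, 0.914, -0.004, 0.003]
contact_force: [0.8, -0.4, -0.2]
gripper_width: 52.6
```

```bash
python3 - <<'E'
from h import *
s=arm.read_state(); print(s['clock'],s['position'],s['wrist_torque'],s['contact_force'],s['joints'][5],s['gripper_width'])
E
```

```text
12.9 [473.56647942 239.31681255 122.55735938] [ 0.08778948 -0.01623385 -0.0308071 ] [ 0.84691866 -0.4350805  -0.24439629] 0.047844027136353225 52.583032842777385
```

Emit:
{"name": "play_rows", "arguments": {"offset": [[0, 0, 0], [0, 0, 0], [0, 0, 0], [0, 0, 0], [0, 0, 0], [0, 0, 0], [0, 0, 0], [0, 0, 0], [0, 0, 0], [0, 0, 0]], "turn": [0.12, 0.12, 0.12, 0.12, 0.12, 0.12, 0.12, 0.12, 0.06, 0]}}

```text
clock: 13.9
position: [472.8, 237.8, 122.6]
ee_rot: [0.813, -0.582, 0.003, -0.003]
contact_force: [-0.6, 0.2, 0.2]
gripper_width: 52.4
```

```bash
python3 - <<'E'
from h import *
s=arm.read_state(); print(s['clock'],s['position'],s['wrist_torque'],s['contact_force'],s['joints'][5],s['gripper_width'])
E
```

```text
13.9 [472.8036701  237.78676055 122.60606942] [ 0.10118174  0.12597112 -0.06619743] [-0.56881695  0.16888284  0.17516397] 1.1195663378511669 52.390509190439325
```

I've turned 84° with no resistance. Next is a gentle lift test.

Emit:
{"name": "play_rows", "arguments": {"offset": [[0, 0, 2], [0, 0, 3], [0, 0, 3]], "turn": [0, 0, 0]}}

```text
clock: 14.2
position: [472.2, 237.4, 130.2]
ee_rot: [0.812, -0.583, 0.003, -0.002]
contact_force: [-0.7, 0.4, -0.5]
gripper_width: 52.5
```

Emit:
{"name": "play_rows", "arguments": {"offset": [[0, 0, 8], [0, 0, 10], [0, 0, 12], [0, 0, 15], [0, 0, 15], [0, 0, 8], [0, 0, 2], [0, 0, 0], [0, 0, 0]], "turn": [0, 0, 0, 0, 0, 0, 0, 0, 0]}}

```text
clock: 15.1
position: [472.3, 237.5, 207.7]
ee_rot: [0.812, -0.584, 0.003, -0.004]
contact_force: [0.4, -0.3, -0.7]
gripper_width: 52.7
```

```bash
python3 - <<'E'
from h import *
im,d=eyes.get_image("scene"); s=arm.read_state(); print(s['clock'],s['position'],s['ee_rot'],s['contact_force'],s['gripper_width'],s['joint_vel'])
cv2.imwrite("pics/s5.png",cv2.resize(im[60:260,200:420,::-1],None,fx=3,fy=3,interpolation=cv2.INTER_CUBIC))
r=silhouettes("scene","cap_mid"); 
for x in r[:2]:
    p=world("scene",x["mask"],d); print(x["score"],x["bbox"],np.percentile(p,[5,50,95],axis=0).round())
E
```

```text
15.15 [472.22813515 237.44299121 207.54368862] [ 0.81188576 -0.58379903  0.00297054 -0.00337184] [ 1.3775822  -0.62837576 -0.53534371] 52.79515059573356 [-1.82313506e-05  3.48607045e-03 -1.72601326e-03  8.10917282e-04
 -2.33248579e-05  6.81253195e-04]
0.97 [359.6, 182.9, 24.3, 29.3] [[456. 219. 202.]
 [488. 242. 239.]
 [499. 263. 242.]]
```

View pics/s5.png

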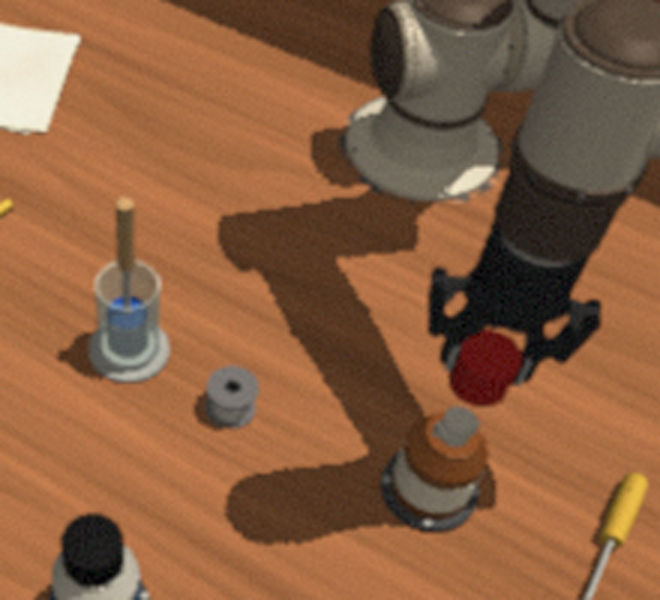

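The cap is off and held level (crop pixel 485,368) over the bare neck (457,425). The brush still stands upright in the jar. The lift is 85 mm, so I'll trim it to 80 and settle.

Emit:
{"name": "play_rows", "arguments": {"offset": [[1, 1, -5], [0, 0, 0], [0, 0, 0], [0, 0, 0], [0, 0, 0]], "turn": [0, 0, 0, 0, 0]}}

```text
clock: 15.7
position: [472.6, 238.0, 199.9]
ee_rot: [0.812, -0.584, 0.002, -0.001]
contact_force: [0.5, 0.4, -0.8]
gripper_width: 52.6
```

```bash
python3 - <<'E'
from h import *
s=arm.read_state(); print(s['clock'],s['position'],s['contact_force'],s['gripper_width'],np.abs(s['joint_vel']).max())
if abs(s['position'][2]-202.6)<5 and s['gripper_width']>45: print(arm.job_done())
E
```

```text
15.7 [472.64559283 237.98474078 199.8679038 ] [ 0.53439813  0.38575097 -0.79294208] 52.5588642724334 0.0021690360860560955
the job is handed in; nothing more can be done
None
```

The job is handed in at 15.7 s. I scrubbed two strokes with the brush, left it standing in the jar, then took the red cap off and held it over its bottle.

- **Brush:** the strokes lifted it 53 mm and 50 mm. Each ended back at the starting height with contact felt at the bottom (4.6 N and 6.9 N). A one-row press meant to confirm the first contact was refused because I miscounted its rows, so that stroke rests on the 4.6 N reading alone.
- **Jar:** after release, and again in the last picture, the brush stood upright in the upright jar. A fit to the handle put it about 4 mm from where it started.
- **Cap:** it came free on the first try, turned 84° counter-clockwise seen from above, with no noticeable resistance.
- **Final hold:** the cap is about 77 mm above its seat by arm position, over the bottle to within about 2 mm. The arm is still, the opening reads 52.6 mm, and the force reading matches the cap's weight. I took no picture after the final 5 mm trim downward; the one before it showed the cap level above the bare neck.

No other objects were touched, and none looked moved in the pictures.

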